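# Dock the pump and snap its latch over

### The job

Push the black pump straight into the dock it stands in front of until it is fully home against the back stop, then flip that dock's latch lever towards the robot, past centre, so that it snaps over and its hook holds the pump. Do it all by pushing with the fingertips: the pump is not to be lifted or tipped. Leave the empty dock's lever open and the other things on the table where they are.

Things in the scene. Friction and masses are not known exactly. Their poses are not given: they have to be found in the camera images.
- dock: fixed grey U-shaped bay that the pump stands in front of. Origin: on the table where the home pump's origin belongs; x points into the bay, away from the robot, z up. Walls 45 mm high, 62 mm apart inside from x = 0 to 57 mm, flaring from x = 0 to -35 mm (mouth 90 mm inside, 106 outside). Back stop face at x = 45 mm. Behind: two metal cheeks, x = 57 to 91 mm, 97 mm high, 32 mm wide in all.
- lever (a joint): that dock's latch lever, hinged about dock y at x = 70, z = 85 mm. 0 = open: handle leans 0.6 rad past upright away from the robot (+x), hook up. 1.1 = latched: handle leans 0.5 rad towards the robot (-x), hook down in front of the pump's ridge. A spring drives it to the nearer end; centre 0.55; leaving an end takes 3 to 4 N at the grip. Latched early, it bars the pump.
- lever_grip (a point): middle of the lever's black T-grip, 80 mm from the pivot: a round bar 14 mm thick, 50 mm long along the dock's y, on a 10 mm steel rod. In the dock's frame, open: x = 115, z = 151 mm; upright: x = 70, z = 165 mm; latched: x = 32, z = 155 mm. It turns with the lever.
- pump: black pump, 0.35 to 0.7 kg: 90 mm long (x), 56 wide (y). Origin: centre of underside; x towards its rear, into the bay. Flat front face at x = -45 mm; front housing 75 mm high to x = 5 mm with a 12 mm high outlet on top; then a deck 50 mm high; rear ridge x = 35 to 45 mm, 62 mm high. Starts 55 to 80 mm short of home, rear in the flared mouth. Home (rear on the stop): origin at the dock's origin.
- spare_dock: an identical dock, empty; same frame and sizes as the dock. It may stand on either side.
- spare_lever (a joint): latch lever of the empty dock, same behaviour and values; it starts open (0) and stays open.
- spare_lever_grip (a point): middle of the empty dock's T-grip.
- net_cup: small black slotted plastic net cup, 50 mm across the rim, 52 mm high, standing between the two docks; loose, to be left where it is. Origin: centre of its underside.
- adaptor: white plastic plug adaptor, a 42 x 42 x 34 mm block between the rear ends of the two docks; loose, to be left where it is. Origin: centre of its underside.
- big_net_cup: large black net cup, 88 mm across the rim, 85 mm high, beyond the docks; loose, to be left where it is. Origin: centre of its underside.
- paper_bowl: brown card bowl, 110 mm across, 50 mm high, on the left; loose, to be left where it is. Origin: centre of its underside.
- bottle: white plastic bottle, 62 mm diameter, 170 mm high, beyond the docks; loose, to be left where it is. Origin: centre of its underside.
- screwdriver: screwdriver with a black handle, 190 mm long, lying on the right; loose, to be left where it is. Origin: under the middle of its length.
- float_block: white plastic float block, 80 x 50 x 30 mm, on the left; loose, to be left where it is. Origin: centre of its underside.

How it is judged (in metres and radians):
On the way, in this order (a step that is already met when the one before it is completed fails the run):
1. the pump is pushed home against the back stop while the lever is still open (x of pump in the frame of dock between -0.005 and 0.005 m and y of pump in the frame of dock between -0.006 and 0.006 m and height (world z) of pump below 0.006 m and value of joint lever below 0.3 rad), for 0.2 s.
2. the latch lever has snapped over (value of joint lever above 1 rad), for 0.2 s.
At the end, for the whole second after the job is handed in: The pump stands flat on the table within 5 mm of home along the dock and 6 mm across it, at rest; the dock's lever is at its latched end stop (joint above 1.0 rad of 1.1) and still; the empty dock's lever is still open (below 0.2 rad) (x of pump in the frame of dock between -0.005 and 0.005 m and y of pump in the frame of dock between -0.006 and 0.006 m and height (world z) of pump below 0.006 m and value of joint lever above 1 rad and value of joint spare_lever below 0.2 rad and linear speed of pump below 0.02 m/s and angle between pump's own z axis and vertical below 0.08 rad and velocity of joint lever between -0.1 and 0.1 rad/s); the robot touches nothing.
It fails at once if the pump is lifted (15 mm) or tipped (0.35 rad) (height (world z) of pump above 0.015 m or angle between pump's own z axis and vertical above 0.35 rad).
It fails at once if the empty dock's lever is flipped (0.4 rad or more) (value of joint spare_lever above 0.4 rad).
It fails at once if another thing on the table is moved more than 30 mm (distance of any of net_cup, adaptor, big_net_cup, paper_bowl, bottle, screwdriver, float_block from where it was at the start of the episode above 0.03 m).
It also fails if it takes over 42 s, if anything falls off the work surface, if the arm or the gripper's body presses on something with over 40 N, if the wrist force passes 120 N, or if a joint passes its speed limit or range.

### The arm

A 6-joint arm with a two-finger parallel gripper is mounted at the origin on the work surface. World frame = base frame: x ahead of the robot, y to its left, z up, the work surface at z = 0. Lengths are in m, angles in degrees, forces in N, time in s.
With the tool pointing down it reaches from about 0.4 to 0.825 m from the base axis. Payload 7 kg.
Tool frame: the origin (TCP) lies midway between the tips of the shut fingers; the grasp point (between the pads) lies r.hold_point_z behind it (r.hold_point_z is the distance from the TCP to the grasp point, in m); z points along the fingers, x is the direction in which the jaws open and shut, and the axes are right-handed (so a half turn about z gives the same grasp; the last joint's range is limited). The gripper opens to 88 mm and grips with 3 to 60 N. Pads are 19 mm wide; open, the fingers measure 130 mm over their backs; the gripper's body (78 mm by 193 mm) begins 47 mm behind the grasp point.
Start: joints at [81.194, 20.546, 0.682, 0, -70.136, -16.507], TCP at [0.289, 0.61, 0.227] pointing down, gripper open.
Joint ranges: [-176.03, 176.03], [-82.01, 121.73], [-58.28, 71.71], [-173.87, 95.51], [-174.79, -0.11], [-173.66, 173.66]. Speed limits (degrees/s): [136.94, 136.94, 172.46, 180, 180, 180].

### API

Orientations are given as [roll, pitch, yaw] about the fixed x, y, z axes, in that order (R = Rz(yaw) Ry(pitch) Rx(roll)).
In Python, from plant import get_state, viewer, close_job, r gives the robot as it stands.
- The arm moves only by the tool apply_moves, never from a script. Its argument "plan" is a list of rows, each a list of 3 entries, a list of its own where there are three numbers: the closure in counts, from 0 (fully open) to 255 (shut), then the shift along the tool's x, y, z in units of 50 mm (1.0 is 50 mm), then the turn about the tool's z in units of 6 degrees (1.0 is 6 degrees). A call has 1 to 12 rows; each row shifts and turns the commanded pose from where the row before left it, along the tool's axes as they then stand; what a row does not reach is not made up. A row lasts 1/8 s, in which the tool goes at most 62.5 mm and 10.7 degrees, less where a joint would pass 70% of its speed; a pose out of reach is approached as far as the arm can. A call is refused whole if a number of a shift passes 1 or a number of a turn 1, either way. A call with a gripper value outside its range is refused whole. The fingers move at their own pace and stop on an object; "squeeze" is the grip in N (left out, the last holds). Time passes only in rows, so rows that do not move let the fingers close. It gives the time, the measured TCP pose, the force and the opening at its end, in the units of the state.
- get_state(): the state, without advancing time (a new reading comes with each control period).
- viewer.capture(name): name is "scene" or "top"; returns a dict with "frame" (400x640x3 uint8, blue, green, red), "K" (3x3 intrinsics, pixels), "D" ([k1, k2, p1, p2, k3] as OpenCV has them; the pictures are not rectified), "R" (3x3) and "t" (3): a world point X has camera coordinates R X + t. Camera axes: x right, y down, z forward; pixel columns grow to the right and rows downward; lengths in m; the calibration is good to about 2 mm. A picture is of the moment at which its call begins. There is no depth.
- close_job(): hands the job in, once; it reports no verdict.
The state is a dict: "time_s": time; "joints": joint angles; "qd": joint speeds; "joint_torque": joint torques, N m; "tcp_pos": TCP position; "eef_rot": TCP orientation; "contact_force": force on the tool from outside, world axes, zero at the start; "moment": the same for the moment, N m; "gripper_width": finger opening in m.
Only numpy, scipy, OpenCV 4.12 (cv2) and the standard library are available. Lean on these libraries where they do the work, as an engineer would, in place of code of your own. Each camera call takes 0.05 s, during which the arm holds its last target.

## Working session

There is one attempt and no reset: what is moved stays moved. The work goes in short steps, Python scripts to look and compute and a tool call to move; the robot and the scene stay as the last step left them, time stands still between calls to the robot, and variables do not carry over. Pictures are saved under pics/ and viewed, and the job is handed in when it is done.

Besides the shell and the picture viewer there is one more tool, called after ">>>" in YAML: its name, and indented under it one key for each argument. apply_moves: Moves the arm, as the interface text tells. Its arguments: {"type":"object","properties":{"plan":{"type":"array","items":{"type":"array"}},"squeeze":{"type":"number"}},"required":["plan"]}

```bash
mkdir -p pics; ls; python3 - <<'E'
from plant import get_state, viewer, r
import cv2,numpy as np
print(get_state()); print(r.hold_point_z)
for n in ("scene","top"):
    c=viewer.capture(n); cv2.imwrite(f"pics/{n}0.png",c["frame"]); np.savez(f"{n}0.npz",**c)
    print(n,c["K"],c["D"],c["R"],c["t"], -np.array(c["R"]).T@c["t"])
E
```

```text
pics
{'time_s': 0.0, 'joints': array([ 8.11946703e+01,  2.05895355e+01,  6.34477544e-01, -1.99944803e-02,
       -7.01358005e+01, -1.65067375e+01]), 'qd': array([-0.0366031 , -0.0584092 ,  0.00766102, -0.04073519,  0.02116863,
       -0.08343013]), 'joint_torque': array([ 1.12585494e-03, -5.82714951e+01,  2.93047857e+01,  6.99664369e+00,
        6.93904716e-03, -1.66024356e-04]), 'tcp_pos': array([0.28841354, 0.60974516, 0.22564987]), 'eef_rot': array([-1.79992204e+02, -9.24548553e-02, -1.15318882e+02]), 'contact_force': array([ 1.05478981,  0.32319162, -0.15174249]), 'moment': array([-0.00629921, -0.02926666,  0.01224167]), 'gripper_width': 0.08781768376373388}
0.0188
scene [[413.26940315   0.         317.66285348]
 [  0.         413.26940315 209.03434997]
 [  0.           0.           1.        ]] [-0.03810507  0.          0.          0.          0.        ] [[ 0.76764724  0.64080361 -0.00940422]
 [ 0.41922065 -0.51319408 -0.74892315]
 [-0.48473885  0.57096635 -0.66259013]] [-0.48504859 -0.19931137  1.47109581] [ 1.16899895 -0.63141073  0.82090315]
top [[516.92612425   0.         307.15610377]
 [  0.         516.92612425 202.83313655]
 [  0.           0.           1.        ]] [-0.11596787  0.          0.          0.          0.        ] [[-0.02940888 -0.99943964  0.01598534]
 [-0.99443616  0.02763581 -0.10165126]
 [ 0.10115253 -0.01888585 -0.99469166]] [-0.00640749  0.64596621  1.60757001] [0.47957395 0.00610463 1.66480218]
```

View pics/scene0.png

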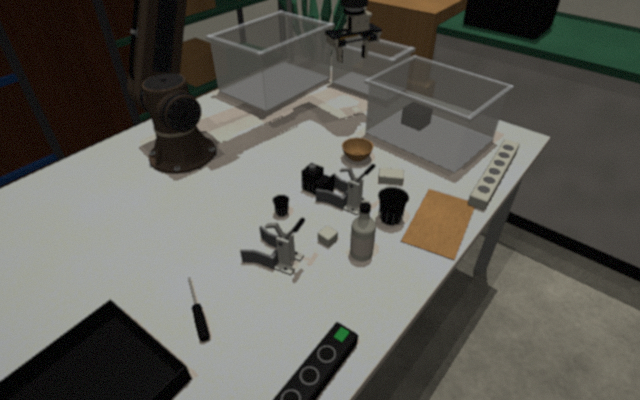

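View pics/top0.png

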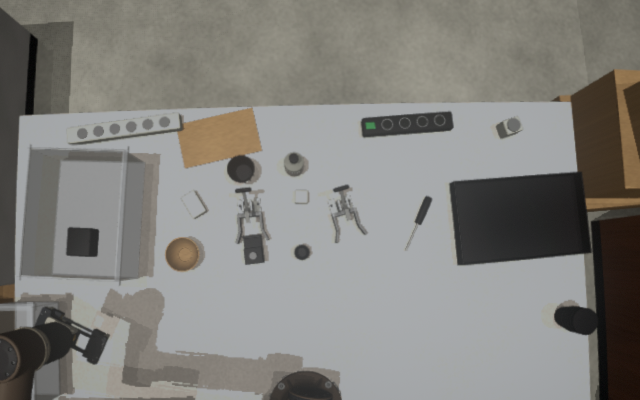

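The top view shows the pump at about (254,250), with its dock going up to the T-grip at (243,191). The spare dock is at (347,215) and the net cup at (302,252). I'll zoom in on both views.

```bash
python3 - <<'E'
import cv2
a=cv2.imread("pics/top0.png")[170:280,200:320]; cv2.imwrite("pics/topz.png",cv2.resize(a,None,fx=5,fy=5,interpolation=cv2.INTER_CUBIC))
a=cv2.imread("pics/scene0.png")[140:230,280:410]; cv2.imwrite("pics/scz.png",cv2.resize(a,None,fx=6,fy=6,interpolation=cv2.INTER_CUBIC))
E
```

```text
(no output)
```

View pics/topz.png

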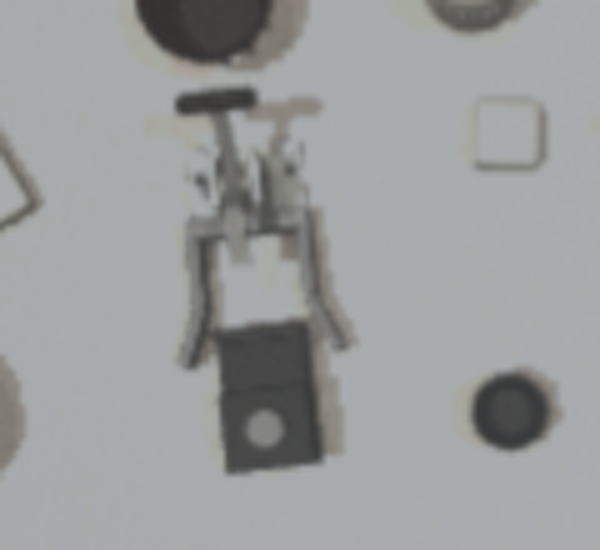

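View pics/scz.png

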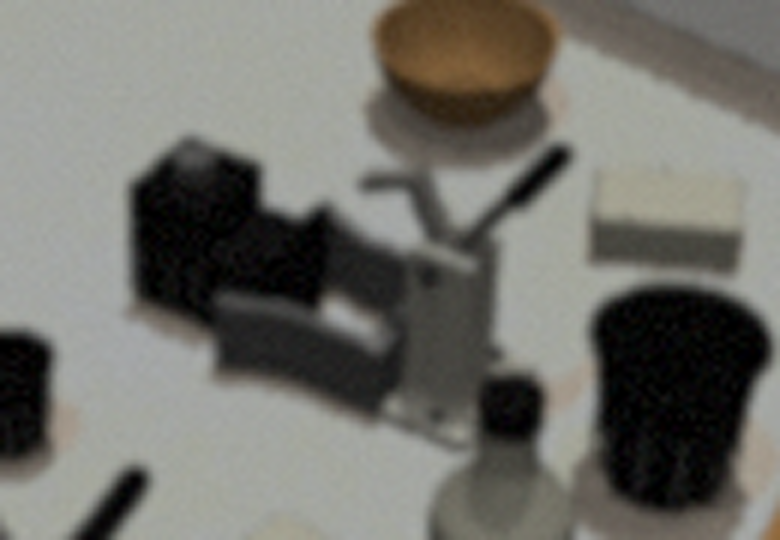

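```bash
cat > h.py <<'E'
import numpy as np,cv2
def ray(c,px,z):
    p=cv2.undistortPoints(np.array([[px]],float),c["K"],c["D"])[0,0]
    d=c["R"].T@np.array([p[0],p[1],1.]); o=-c["R"].T@c["t"]
    return (o+d*(z-o[2])/d[2])
def proj(c,X):
    return cv2.projectPoints(np.array(X,float).reshape(-1,3),cv2.Rodrigues(c["R"])[0],c["t"],c["K"],c["D"])[0].reshape(-1,2)
E
python3 - <<'E'
from h import *
c=np.load("top0.npz")
P={"tipL":(190,362,.045),"tipR":(345,345,.045),"rearL":(190,222,.045),"rearR":(315,208,.045),"kneeL":(202,300,.045),"kneeR":(312,288,.045),
"grip":(216,101,.158),"gripL":(176,104,.158),"gripR":(257,97,.158),"outlet":(264,428,.087),
"fl":(228,472,.075),"fr":(322,460,.075),"bl":(221,393,.075),"br":(311,385,.075),"rl":(217,332,.062),"rr":(306,320,.062)}
for k,(u,v,z) in P.items(): print(k,ray(c,(u/5+200-.4,v/5+170-.4),z).round(4))
f=c["frame"]; 
g=cv2.cvtColor(f,cv2.COLOR_BGR2GRAY)
m=(g<85).astype(np.uint8); m[:,:235]=0;m[:,275:]=0;m[:230]=0;m[270:]=0
for q in cv2.findContours(m,0,1)[0]:
    if cv2.contourArea(q)>50: print(cv2.contourArea(q),cv2.minAreaRect(q), cv2.boundingRect(q))
E
```

```text
tipL [0.5272 0.1965 0.045 ]
tipR [0.5352 0.0992 0.045 ]
rearL [0.6151 0.195  0.045 ]
rearR [0.6218 0.1162 0.045 ]
kneeL [0.5658 0.1883 0.045 ]
kneeR [0.5715 0.1191 0.045 ]
grip [0.6765 0.1654 0.158 ]
gripL [0.6754 0.1889 0.158 ]
gripR [0.6782 0.1412 0.158 ]
outlet [0.4847 0.1472 0.087 ]
fl [0.4585 0.1709 0.075 ]
fr [0.4643 0.1132 0.075 ]
bl [0.5069 0.1743 0.075 ]
br [0.5103 0.1189 0.075 ]
rl [0.5449 0.1774 0.062 ]
rr [0.5508 0.1221 0.062 ]
465.5 ((250.27439880371094, 245.96951293945312), (33.792049407958984, 23.52191734313965), 83.6598129272461) (238, 230, 26, 34)
```

```bash
python3 - <<'E'
from h import *
t=np.load("top0.npz");s=np.load("scene0.npz")
def tri(a,b):
    A=[]
    for c,p in((t,a),(s,b)):
        d=c["R"].T@np.append(cv2.undistortPoints(np.array([[p]],float),c["K"],c["D"])[0,0],1); d/=np.linalg.norm(d)
        A.append((np.eye(3)-np.outer(d,d), -c["R"].T@c["t"]))
    M=sum(a for a,_ in A); return np.linalg.solve(M,sum(a@o for a,o in A))
T=lambda u,v:(u/5+199.6,v/5+169.6); S=lambda u,v:(u/6+279.6,v/6+139.6)
print("grip",tri(T(216,101),S(543,175))); print("outlet",tri(T(264,428),S(193,152)))
for k,z in(("bottle",.17),("bigcup",.085)): print(k, ray(t,(293,157) if k=="bottle" else (240,169),z))
# overlay check
O=np.array([.564,.151,0]);y=np.radians(4.9);R=np.array([[np.cos(y),-np.sin(y),0],[np.sin(y),np.cos(y),0],[0,0,1]])
W=[(-35,49,45),(-35,-49,45),(0,35,45),(0,-35,45),(57,39,45),(57,-39,45),(115,25,151),(115,-25,151),(57,16,97),(57,-16,97),(91,16,97),(91,-16,97),(45,31,0),(45,-31,0)]
W=np.array(W)/1000@R.T+O
for c,(x0,x1,y0,y1),k,n in((t,(200,320,170,280),5,"t"),(s,(280,410,140,230),6,"s")):
    im=cv2.resize(c["frame"][y0:y1,x0:x1],None,fx=k,fy=k,interpolation=cv2.INTER_CUBIC)
    im=cv2.convertScaleAbs(im,alpha=1.4)
    for p in proj(c,W): cv2.circle(im,tuple(int(round(v)) for v in (p-[x0,y0]+.4)*k),3,(0,0,255),-1)
    cv2.imwrite(f"pics/ov_{n}.png",im)
E
```

```text
grip [0.67953895 0.16777906 0.14737837]
outlet [0.48515327 0.14790105 0.08427319]
bottle [0.76791864 0.01528862 0.17      ]
bigcup [0.7511916  0.18076362 0.085     ]
```

View pics/ov_t.png

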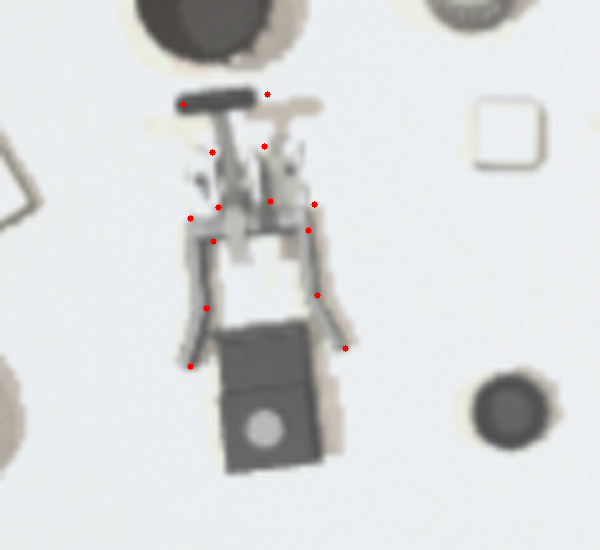

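View pics/ov_s.png

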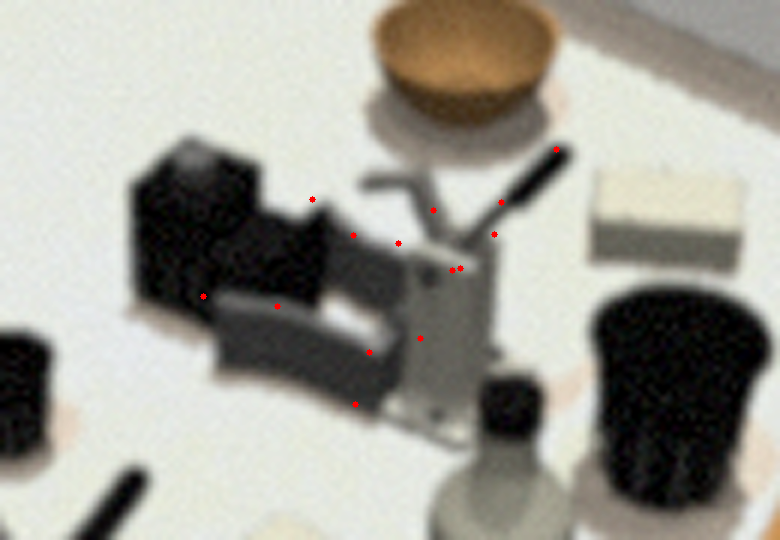

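>>> apply_moves:
  plan:
    - [255,[0,0,-0.5],-1]
    - [255,[0,0,-0.5],-1]
    - [255,[0,0,-0.5],-1]
    - [255,[0,0,0],-1]
    - [255,[0,0,0],-1]
    - [255,[0,0,0],-0.1]
    - [255,[0,0,0],0]
  squeeze: 20

```text
time_s: 0.98
tcp_pos: [0.2886, 0.6101, 0.3012]
eef_rot: [180.0, -0.0, -84.8]
contact_force: [1.0, -0.3, -0.0]
gripper_width: 0.0231
```

>>> apply_moves:
  plan:
    - [255,[0.5,0,0],0]
    - [255,[0.8,0,0],0]
    - [255,[0.9,-0.2,0],0]
    - [255,[0.9,-0.2,0],0]
    - [255,[0.9,-0.2,0],0]
    - [255,[0.9,-0.2,0],0]
    - [255,[0.9,-0.2,0],0]
    - [255,[0.9,-0.2,0],0]
    - [255,[0.9,-0.2,0],0]
    - [255,[0.9,-0.2,0],0]
    - [255,[0.9,-0.15,0],0]
    - [255,[0.2,0,0],0]

```text
time_s: 2.48
tcp_pos: [0.4202, 0.1382, 0.3017]
eef_rot: [-180.0, 0.0, -85.0]
contact_force: [0.0, 0.9, -0.4]
gripper_width: 0.0005
```

>>> apply_moves:
  plan:
    - [255,[0,0,0],0]
    - [255,[0,0,0],0]

```text
time_s: 2.72
tcp_pos: [0.4199, 0.141, 0.3016]
eef_rot: [-180.0, 0.0, -84.7]
contact_force: [0.8, -0.0, -0.3]
gripper_width: 0.0003
```

>>> apply_moves:
  plan:
    - [255,[0,0,0.6],0]
    - [255,[0,0,0.8],0]
    - [255,[0,0,0.8],0]
    - [255,[0,0,0.8],0]
    - [255,[0,0,0.8],0]
    - [255,[0,0,0.8],0]
    - [255,[0,0,0.5],0]
    - [255,[0,0,0.3],0]
    - [255,[0,0,0],0]

```text
time_s: 3.85
tcp_pos: [0.4192, 0.1406, 0.0305]
eef_rot: [179.9, -0.1, -84.6]
contact_force: [-0.0, -0.4, 0.5]
gripper_width: 0.0005
```

```bash
cat > look.py <<'E'
import sys
from plant import get_state, viewer
from h import *
n=sys.argv[1]
a=viewer.capture("top")["frame"][150:290,190:330];b=viewer.capture("scene")["frame"][130:230,270:410]
a=cv2.resize(a,(400,400),interpolation=cv2.INTER_CUBIC);b=cv2.resize(b,(400,286),interpolation=cv2.INTER_CUBIC)
b=cv2.copyMakeBorder(b,0,114,0,0,0)
cv2.imwrite(f"pics/{n}.png",cv2.convertScaleAbs(np.hstack([a,b]),alpha=1.4))
s=get_state();print(s["time_s"],s["tcp_pos"],s["contact_force"])
E
python3 look.py a1
```

```text
3.95 [0.42014816 0.14110527 0.0318371 ] [-0.24679599  0.58609505 -0.53388055]
```

View pics/a1.png

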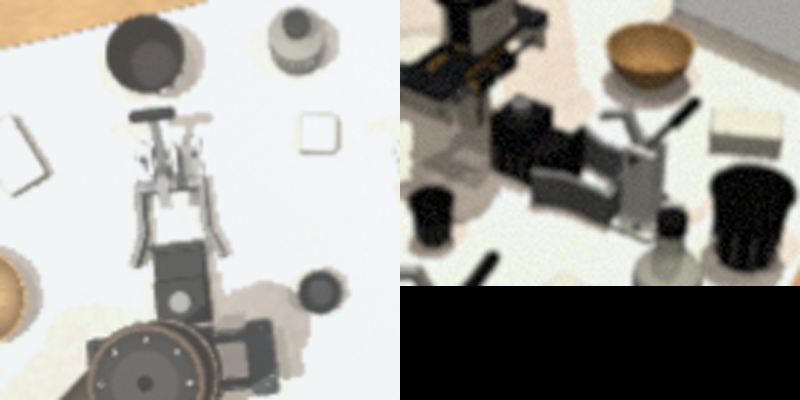

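The fingers are in front of the pump at about (180,320) in the left half, and nothing has been touched. I'll start pushing.

>>> apply_moves:
  plan:
    - [255,[0,-0.2,0],0]
    - [255,[0,-0.2,0],0]
    - [255,[0,-0.15,0],0]
    - [255,[0,-0.15,0],0]
    - [255,[0,-0.15,0],0]
    - [255,[0,-0.15,0],0]
    - [255,[0,-0.15,0],0]
    - [255,[0,-0.15,0],0]
    - [255,[0,-0.1,0],0]
    - [255,[0,-0.1,0],0]

```text
time_s: 5.2
tcp_pos: [0.4949, 0.1472, 0.0315]
eef_rot: [180.0, -0.0, -84.7]
contact_force: [-2.6, -0.3, -0.5]
gripper_width: 0.0002
```

```bash
python3 look.py a2
```

```text
5.3 [0.49547158 0.14745651 0.03164273] [0.35157841 0.14166339 0.47491031]
```

View pics/a2.png

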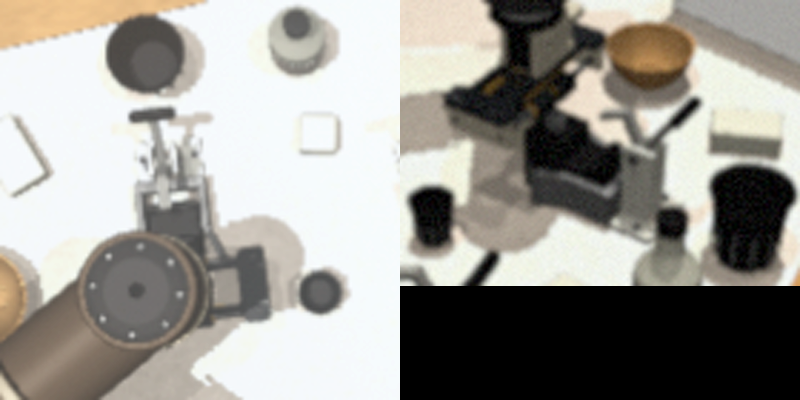

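The pump is in the bay, rear ridge at about (175,205) in the left half, with roughly 15 mm to go. I'll use small steps and watch the force.

>>> apply_moves:
  plan:
    - [255,[0,-0.08,0],0]
    - [255,[0,-0.08,0],0]
    - [255,[0,-0.06,0],0]
    - [255,[0,-0.04,0],0]

```text
time_s: 5.8
tcp_pos: [0.5077, 0.1484, 0.0316]
eef_rot: [180.0, -0.0, -84.7]
contact_force: [-3.1, -0.4, 2.4]
gripper_width: 0.0004
```

>>> apply_moves:
  plan:
    - [255,[0,-0.04,0],0]
    - [255,[0,-0.04,0],0]

```text
time_s: 6.05
tcp_pos: [0.509, 0.148, 0.0311]
eef_rot: [179.7, -0.1, -84.8]
contact_force: [-19.6, 4.2, 12.2]
gripper_width: 0.0004
```

The force jumped to about 20 N, so the pump is against the stop. I'll hold briefly and take a picture.

>>> apply_moves:
  plan:
    - [255,[0,0,0],0]
    - [255,[0,0,0],0]
    - [255,[0,0,0],0]

```text
time_s: 6.42
tcp_pos: [0.509, 0.148, 0.0311]
eef_rot: [179.8, -0.1, -84.7]
contact_force: [-13.5, 2.6, 8.3]
gripper_width: 0.0006
```

```bash
python3 look.py a3
```

```text
6.525 [0.50899015 0.14800886 0.03109899] [-13.26626772   2.10433211   7.70694901]
```

View pics/a3.png

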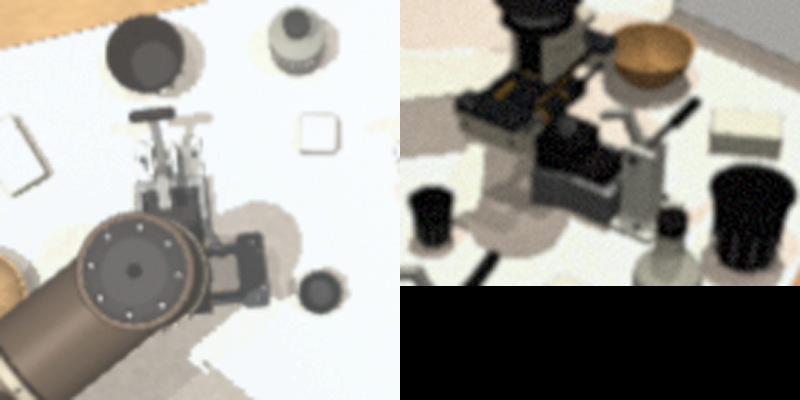

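The pump's ridge is against the stop. I'll back off, lift and check from above.

>>> apply_moves:
  plan:
    - [255,[0,0.1,0],0]
    - [255,[0,0.4,0],0]
    - [255,[0,0.4,-0.2],0]
    - [255,[0,0,-0.9],0]
    - [255,[0,0,-0.9],0]
    - [255,[0,0,-0.9],0]
    - [255,[0,0,-0.9],0]
    - [255,[-0.8,0,-0.9],0]
    - [255,[-0.9,0,0],0]
    - [255,[-0.9,0,0],0]
    - [255,[-0.2,0,0],0]
    - [255,[0,0,0],0]

```text
time_s: 8.02
tcp_pos: [0.454, 0.2844, 0.2664]
eef_rot: [-180.0, -0.0, -84.7]
contact_force: [0.8, -0.6, -0.2]
gripper_width: 0.0002
```

```bash
python3 look.py a4
```

```text
8.125 [0.4540226  0.28335006 0.26655726] [0.2177445  0.34792808 0.38135641]
```

View pics/a4.png

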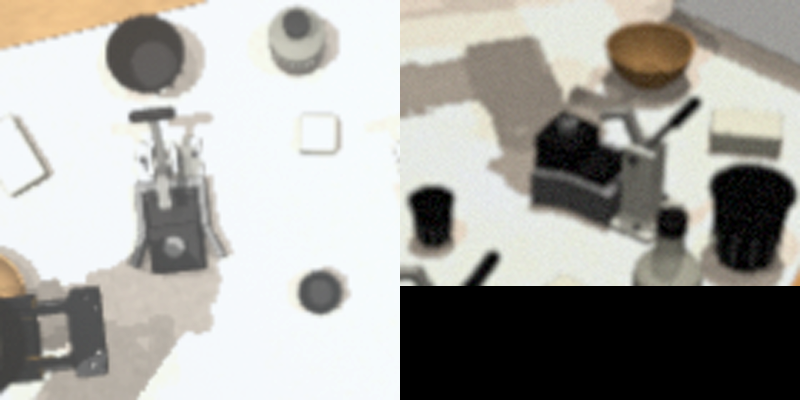

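```bash
python3 - <<'E'
from plant import viewer
from h import *
c=viewer.capture("top");np.savez("top4.npz",**c)
print("outlet",ray(c,(250.2,235.4),.087))
a=c["frame"][180:250,225:285];cv2.imwrite("pics/z4.png",cv2.convertScaleAbs(cv2.resize(a,None,fx=8,fy=8,interpolation=cv2.INTER_CUBIC),alpha=1.5))
E
```

```text
outlet [0.54507095 0.15271248 0.087     ]
```

View pics/z4.png

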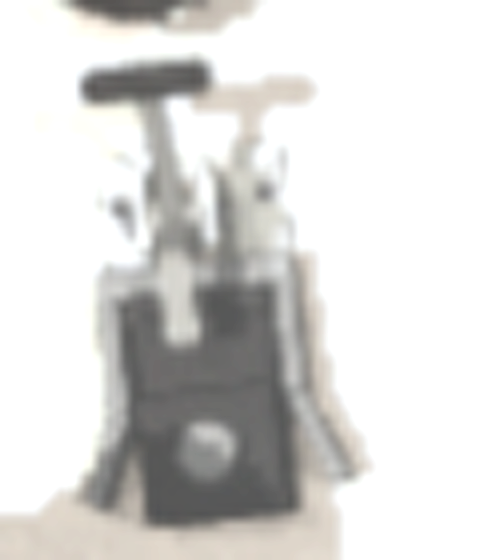

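The ridge sits flush on the back stop with no gap. The outlet, at (.545,.153), puts the pump origin at about (.565,.154), which agrees with my dock origin estimate. Next I'll go behind the lever grip.

>>> apply_moves:
  plan:
    - [255,[0.2,-0.4,0],0]
    - [255,[0.4,-0.7,0],0]
    - [255,[0.5,-0.8,0],0]
    - [255,[0.5,-0.8,0],0]
    - [255,[0.5,-0.8,0],0]
    - [255,[0.4,-0.7,0],0]
    - [255,[0.28,-0.46,0],0]
    - [255,[0,-0.2,0],0]
    - [255,[0,0,0],0]
    - [255,[0,0,0],0]

```text
time_s: 9.43
tcp_pos: [0.708, 0.1682, 0.2669]
eef_rot: [-180.0, 0.0, -84.7]
contact_force: [-0.3, 1.0, -0.6]
gripper_width: 0.0008
```

>>> apply_moves:
  plan:
    - [255,[0,0,0.5],0]
    - [255,[0,0,0.5],0]
    - [255,[0,0,0.5],0]
    - [255,[0,0,0.5],0]
    - [255,[0,0,0.3],0]
    - [255,[0,0,0.16],0]
    - [255,[0,0,0],0]

```text
time_s: 10.3
tcp_pos: [0.7086, 0.1681, 0.1437]
eef_rot: [-180.0, -0.0, -84.7]
contact_force: [0.4, 0.5, 0.6]
gripper_width: 0.0007
```

```bash
python3 look.py a5
```

```text
10.4 [0.70914396 0.16824963 0.14463045] [-0.73727194  0.14149024  0.68722968]
```

View pics/a5.png

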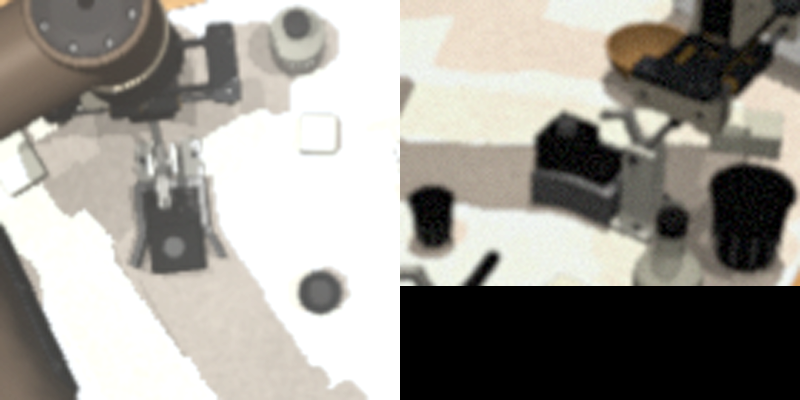

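>>> apply_moves:
  plan:
    - [255,[0,0.15,0],0]
    - [255,[0,0.15,0],0]
    - [255,[0,0.15,0],0]
    - [255,[0,0.15,0],0]

```text
time_s: 10.9
tcp_pos: [0.6812, 0.1659, 0.1465]
eef_rot: [-179.6, 0.1, -84.7]
contact_force: [4.1, 0.6, 3.3]
gripper_width: 0.0004
```

>>> apply_moves:
  plan:
    - [255,[0,0.15,0],0]
    - [255,[0,0.15,0],0]
    - [255,[0,0.15,0],0]
    - [255,[0,0.15,0],0]
    - [255,[0,0.15,0],0]

```text
time_s: 11.52
tcp_pos: [0.6404, 0.1615, 0.1431]
eef_rot: [179.9, -0.0, -84.7]
contact_force: [0.2, 0.6, -0.5]
gripper_width: 0.0004
```

```bash
python3 look.py a6
```

```text
11.625 [0.64046807 0.16163378 0.14348232] [-0.00942547 -0.11243142 -0.07757743]
```

View pics/a6.png

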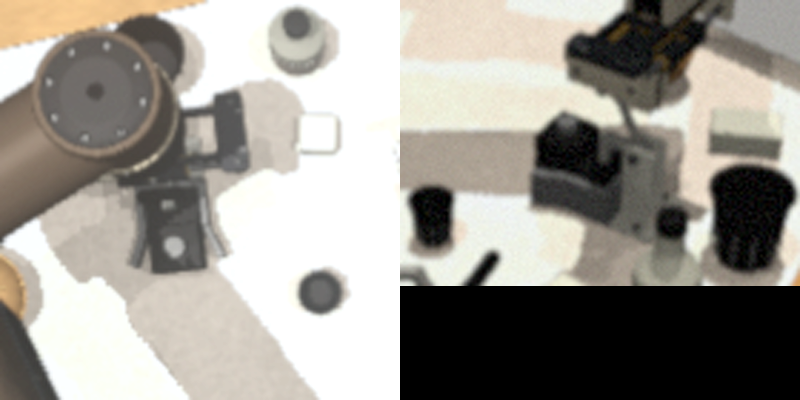

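The force dropped to zero, and in the scene half the lever leans towards the robot at about (622,110) with the hook down. I'll back away from it and lift clear.

>>> apply_moves:
  plan:
    - [255,[0,-0.3,0],0]
    - [255,[0,-0.3,0],0]
    - [255,[0,0,-0.5],0]
    - [255,[0,0,-0.8],0]
    - [255,[0,0,-0.8],0]
    - [255,[0,0,-0.6],0]
    - [255,[-0.8,0,0],0]
    - [255,[-0.9,0,0],0]
    - [255,[-0.9,0,0],0]
    - [255,[-0.9,0,0],0]
    - [255,[-0.4,0,0],0]
    - [255,[0,0,0],0]

```text
time_s: 13.12
tcp_pos: [0.6536, 0.36, 0.2774]
eef_rot: [179.9, -0.0, -84.6]
contact_force: [-0.0, -0.1, -0.6]
gripper_width: 0.0006
```

```bash
python3 look.py a7; python3 - <<'E'
from plant import viewer
import cv2,numpy as np
a=viewer.capture("top")["frame"];cv2.imwrite("pics/full7.png",a)
o=np.load("top0.npz")["frame"]
d=cv2.absdiff(cv2.cvtColor(a,6),cv2.cvtColor(o,6));cv2.imwrite("pics/diff7.png",np.clip(d*3.,0,255))
E
```

```text
13.225 [0.65383732 0.35822944 0.27814783] [0.25968096 0.01291106 0.58883458][ WARN:0@1.131] global loadsave.cpp:1063 imwrite_ Unsupported depth image for selected encoder is fallbacked to CV_8U.
```

View pics/a7.png

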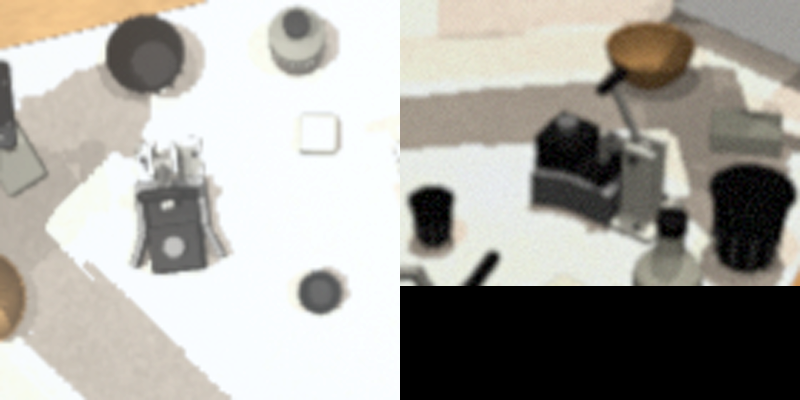

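View pics/full7.png

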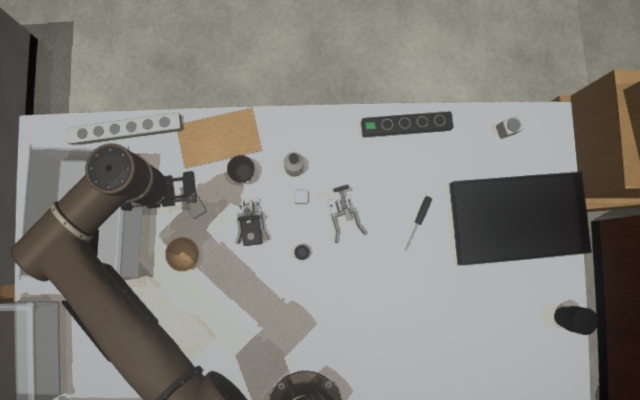

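```bash
python3 - <<'E'
from h import *
s=np.load("scene0.npz")
for a in (.3,.5): 
    x=.070-.08*np.sin(a); z=.085+.08*np.cos(a)
    print(a,proj(s,[.5655+x*.995,.1545+x*.096,z]))
print((270+212*.35,130+82*.35))
t=np.load("top4.npz")
E
```

```text
0.3 [[347.89234126 157.21327888]]
0.5 [[343.35544012 157.40548136]]
(344.2, 158.7)
```

The grip's pixel matches the latched end, the other objects haven't moved and the arm is clear, so I'm handing in.

```bash
python3 -c "
from plant import close_job
print(close_job())"
```

```text
the job is handed in; nothing more can be done
None
```

The pump is home in its dock and the latch lever has snapped over, as far as the pictures can show. I handed the job in at about 13 s of the 42 s allowed, and it gave no verdict.

- **Pump:** I pushed it in with the shut fingertips until the force rose to about 20 N. From above there was no gap at the back stop. The outlet put the pump's origin at about (0.565, 0.154), which agrees with my estimate of the dock's origin to about 2 mm.
- **Lever:** I pushed the grip towards the robot from behind, and the force fell to zero when it snapped over. Its last pixel position, (344, 159), is within about 2 pixels of the predicted latched end at (343, 157). Its hook is down in front of the ridge.
- **Everything else:** The spare lever is still open and, by eye, no other object has moved. The arm finished clear of everything, with wrist force near zero.

**Disagreement:** my first dock estimate differed by 4–5 mm between the two cameras, mostly sideways. I used a compromise value, and the final position check leans on it. The check that the pump is home therefore rests mainly on the force rise and the view from above.

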